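# Free the jammed shawm bell and stand it with the others

### The job

A turned wooden bell has got jammed in the back corner of the stock bin: its flared rim is caught under the steel corner plate and a square wooden blank is wedged alongside its neck. Move the blank aside but leave it lying in the bin, work the bell out from under the plate without forcing it against the steel, and stand it upright on its flared rim on the board with the two finished bells, setting it down gently rather than dropping it. Do not disturb the finished bells or the oil jar.

Things in the scene. Friction and masses are not known exactly. Their poses are not given: they have to be found in the camera images.
- bell_c (a point): The jammed bell: dark turned wood, 100 mm long, 0.1 kg, loose. Its centre, on its axis, 50 mm from either end; z runs from the flared rim to the neck end. Diameters: rim 58 mm for 5 mm, then flaring in (38 at 20 mm from the rim face, 31 at 32 mm) to a plain neck of 26 mm from 48 mm to 100 mm. Balance point 35 mm from the rim face; stood on its rim it rocks upright by itself from leans up to 30 degrees.
- bell: The same bell; origin at the centre of its rim face, z towards the neck. At the start it lies on the bin floor, rim in the corner under the plate (rim top 3 mm below it) against the -y wall, axis sloping 9.6 degrees down to the neck; the neck points to the bin's front, turned 20 degrees away from that wall.
- blank_c (a point): The blank: a square bar of light wood, 165 x 32 x 32 mm, 0.13 kg, loose. Its centre; x along its length towards the back, z up. It lies on the bin floor beside the bell, parallel to it, one end behind the flare, the other near the front wall (3 to 6 mm play), so the bell cannot come forward. The neck lies close beside its back half; its front half, and the bin floor on its +y side, are clear.
- bin: Open-fronted plywood stock bin, fixed. Origin at the centre of its underside, +x to its back wall, z up; the bell lies in the corner at +x, -y. Inside 200 x 200 mm, walls and floor 10 mm thick. Back wall and the back 60 mm of the sides stand 71 mm high over the bench; the front wall (-x) and the rest of the sides only 38 mm. A flat steel plate lies on each back corner.
- corner_plate: The steel plate over the bell, fixed on the bin: a triangle 3 mm thick, underside 61 mm over the bin floor. Origin over the bin's outer corner, on the underside; axes as the bin's. Its 85 mm legs run along the walls to -x and +y: inside, it covers 65 mm along either wall. The rim is clear of it once the bell is drawn 50 mm or more to the bin's front.
- bin_corner (a point): The inside corner of the bin under that plate, at the level of the bin floor; axes as the bin's (the walls run to -x and +y).
- board: Wooden board for finished bells, fixed, 180 mm (its x) by 280 mm (its y), 15 mm thick. Origin at the centre of its underside. The finished bells stand on its +y part (85 to 105 mm from its middle); the -y half is free.
- done_a_c (a point): A finished bell, the same as the jammed one, standing on its rim on the board, loose: leave it alone. Its centre, 50 mm over the board.
- done_b_c (a point): The other finished bell standing on the board, like the first: leave it alone.
- oil_c (a point): Amber glass oil jar, 56 mm in diameter and 85 mm high, 0.2 kg, loose, standing on the bench: leave it alone. Its centre, half-way up.
Mind the look-alikes: they are no part of the job. What is shaped like the bell but blue or purple is not meant.

How it is judged:
On the way:
1. The bell has been drawn out of the corner, its centre more than 110 mm from the corner (horizontal distance between bell_c and bin_corner above 0.11 m), for 0.1 s.
At the end, for the whole second after the job is handed in: The bell stands still on its flared rim on the board, upright within about 3 degrees, its axis at least 12 mm inside the board's edges; the blank lies inside the bin; the two finished bells still stand (angle between each of bell_c, done_a_c, done_b_c's own z axis and vertical below 0.06 rad and x of bell_c in the frame of board between -0.078 and 0.078 m and y of bell_c in the frame of board between -0.128 and 0.128 m and z of bell_c in the frame of board between 0.058 and 0.072 m and x of blank_c in the frame of bin between -0.1 and 0.1 m and y of blank_c in the frame of bin between -0.1 and 0.1 m and z of blank_c in the frame of bin below 0.075 m); the robot touches nothing.
It fails at once if The bell dropped onto the board (faster than 0.55 m/s over the board, within 35 mm of standing height) (linear speed of bell above 0.55 m/s and z of bell_c in the frame of board below 0.1 m and x of bell_c in the frame of board between -0.12 and 0.12 m and y of bell_c in the frame of board between -0.17 and 0.17 m).
It fails at once if A finished bell moved by more than 20 mm (distance of any of done_a_c, done_b_c from where it was at the start of the episode above 0.02 m).
It fails at once if The oil jar moved by more than 20 mm (distance of oil_c from where it was at the start of the episode above 0.02 m).
It fails at once if The bell forced against the steel corner plate with more than 40 N (contact force between bell and corner_plate above 40 N).
It fails at once if The bell knocked or pressed hard on the board (more than 50 N between them) (contact force between bell and board above 50 N).
It also fails if it takes over 53 s, if anything falls off the work surface, if the arm or the gripper's body presses on something with over 40 N, if the wrist force passes 120 N, or if a joint passes its speed limit or range.

### The arm

A 6-joint arm with a two-finger parallel gripper is mounted at the origin on the work surface. World frame = base frame: x ahead of the robot, y to its left, z up, the work surface at z = 0. Lengths are in m, angles in rad, forces in N, time in s.
With the tool pointing down it reaches from about 0.325 to 0.9 m from the base axis. Payload 6.1 kg.
Tool frame: the origin (TCP) lies where the fingers leave the gripper's body, on its centre line; the fingertips stand 70 mm ahead of it and the grasp point (between the pads) lies 51 mm ahead of it; z points along the fingers, y is the line along which they close (so a half turn about z gives the same grasp; the last joint's range is limited). The gripper opens to 87 mm and grips with 3 to 60 N. Pads are 19 mm wide; open, the fingers measure 117 mm over their backs; the gripper's body (75 mm by 190 mm) begins 51 mm behind the grasp point.
Start: joints at [0.977, 0.22, 1.526, -0, 1.395, -0.126], TCP at [0.282, 0.558, 0.292] pointing down, gripper open.
Joint ranges: [-2.98, 2.98], [-0.91, 2.08], [0.09, 2.57], [-1.24, 4.39], [0.2, 2.65], [-2.68, 2.68]. Speed limits (rad/s): [2.57, 2.57, 3.01, 3.14, 3.14, 3.14].

### API

Orientations are given as a unit quaternion [w, x, y, z].
In Python, from station import sensors, viewer, job, nets gives the robot as it stands.
- The arm moves only by the tool jog_arm, never from a script. Its argument "series" is a list of rows, each an object with "rotation": the turn, a rotation vector about the tool's x, y, z in rad, a list of three; "linear": the shift along the tool's x, y, z in mm, a list of three; "claw": the closure, from -1 (fully open) to 1 (shut), so that 0 is half open. In form: [{"rotation": [ax, ay, az], "linear": [tx, ty, tz], "claw": claw}, ...]. A call has exactly 10 rows; each row shifts and turns the commanded pose from where the row before left it, along the tool's axes as they then stand; what a row does not reach is not made up. A row lasts 1/12 s, in which the tool goes at most 41.7 mm and 7.16 degrees, less where a joint would pass 70% of its speed; a pose out of reach is approached as far as the arm can. A call is refused whole if a number of a shift passes 41.7 or a number of a turn 0.125, either way. A call with a gripper value outside its range is refused whole. The fingers move at their own pace and stop on an object; "squeeze" is the grip in N (left out, the last holds). Time passes only in rows, so rows that do not move let the fingers close, or fill a call up. It gives the time, the measured TCP pose, the force, the opening and the grip force at its end, in the units of the state.
- sensors.get_obs(): the state, without advancing time (a new reading comes with each control period).
- viewer.grab_frame(name): name is "side" or "top"; returns a dict with "color" (384x512x3 uint8, blue, green, red), "camera_matrix" (3x3 intrinsics, pixels), "extrinsics" (4x4, takes a point from camera to world coordinates). Camera axes: x right, y down, z forward; pixel columns grow to the right and rows downward; lengths in m; the calibration is good to about 2 mm. A picture is of the moment at which its call begins. There is no depth.
- job.finish_job(): hands the job in; it is judged then, once.
Trained networks look in a picture, given as the dict that the camera call returned (one of the last four; its "shot" number tells which), for a name from the list of things; names that differ only in an ending like _2 or _b are one class to them, and where a whole thing is asked for, a point or a joint stands for the part that bears it (a point fixed in the world has none). Each returns a list of dicts, best first, with "conf" (0 to 1); they miss things now and then, are a little off and sometimes report something else, mostly with a low value. They report only what shows in the picture. A call takes as long as a camera call. They do not tell look-alikes from the thing itself.
- nets.spot_in(picture, name): "box" ([left, top, right, bottom] in pixels, round what is visible of it).
- nets.tip_of(picture, name): "location" ([row, column] in pixels: a listed point, or the origin of a listed thing).
The state is a dict: "time_s": time; "qpos": joint angles; "qd": joint speeds; "tau": joint torques, N m; "tool_pos": TCP position; "orientation": TCP orientation; "wrist_force": force on the tool from outside, world axes, zero at the start; "wrist_torque": the same for the moment, N m; "gripper_width": finger opening in m; "gripper_force": force on a finger pad.
Only numpy, scipy, OpenCV 4.12 (cv2) and the standard library are available. Lean on these libraries where they do the work, as an engineer would, in place of code of your own. Each camera call takes 0.05 s, during which the arm holds its last target. There are 200 camera calls.

## Working session

There is one attempt and no reset: what is moved stays moved. The work goes in short steps, Python scripts to look and compute and a tool call to move; the robot and the scene stay as the last step left them, time stands still between calls to the robot, and variables do not carry over. Pictures are saved under pics/ and viewed, at most 10 in all, crops included, and the job is handed in when it is done.

Besides the shell and the picture viewer there is one more tool, called after ">>>" as a command line: name --argument value ..., lists and objects as JSON in quotes. jog_arm: Moves the arm, as the interface text tells. Its arguments: {"type":"object","properties":{"series":{"type":"array"},"squeeze":{"type":"number"}},"required":["series"]}

```bash
mkdir -p pics; cat > h.py <<'E'
import numpy as np,cv2
from station import sensors,viewer,job,nets
def ray(p,rc):
    K=np.array(p["camera_matrix"]);T=np.array(p["extrinsics"])
    d=T[:3,:3]@np.linalg.solve(K,[rc[1],rc[0],1.]);return T[:3,3],d/np.linalg.norm(d)
def onz(p,rc,z):
    o,d=ray(p,rc);return o+d*(z-o[2])/d[2]
def tri(rs):
    A=0;b=0
    for o,d in rs:
        M=np.eye(3)-np.outer(d,d);A=A+M;b=b+M@o
    x=np.linalg.solve(A,b);return x,[float(np.linalg.norm((np.eye(3)-np.outer(d,d))@(x-o))) for o,d in rs]
def proj(p,X):
    K=np.array(p["camera_matrix"]);T=np.linalg.inv(np.array(p["extrinsics"]))
    c=T[:3,:3]@np.array(X)+T[:3,3];u=K@c;return u[:2]/u[2]
E
python3 - <<'E'
from h import *
np.set_printoptions(precision=4,suppress=True)
P={n:viewer.grab_frame(n) for n in("top","side")}
for n,p in P.items():
    cv2.imwrite(f"pics/{n}0.png",p["color"]); print(n,np.array(p["extrinsics"])[:3,3])
for k in "bell_c bell blank_c bin corner_plate bin_corner board done_a_c oil_c".split():
    for n,p in P.items():
        for r in nets.tip_of(p,k)[:4]:
            print(k,n,round(r["conf"],2),np.round(r["location"],1),onz(p,r["location"],0.0))
s=sensors.get_obs();print(s["time_s"],s["tool_pos"],s["orientation"],s["gripper_width"])
E
```

```text
top [0.3963 0.0199 1.1948]
side [ 0.2374 -0.7856  0.6463]
bell_c top 0.9 [ 95.4 272.9] [ 0.8297 -0.0492  0.    ]
bell_c top 0.9 [252.4 242.9] [0.3455 0.0354 0.    ]
bell_c top 0.89 [105.5 189.8] [0.7923 0.2075 0.    ]
bell_c top 0.88 [256.9 256.7] [ 0.3329 -0.0058  0.    ]
bell_c side 0.96 [159.5 327. ] [0.8364 0.2099 0.    ]
bell_c side 0.9 [175.4 143.9] [0.3152 0.2976 0.    ]
bell_c side 0.8 [196.5 372.5] [ 0.8566 -0.0028  0.    ]
bell_c side 0.79 [158.5 310.8] [0.7936 0.2311 0.    ]
bell top 0.9 [ 95.4 272.9] [ 0.8297 -0.0492  0.    ]
bell top 0.9 [252.4 242.9] [0.3455 0.0354 0.    ]
bell top 0.89 [105.5 189.8] [0.7923 0.2075 0.    ]
bell top 0.88 [256.9 256.7] [ 0.3329 -0.0058  0.    ]
bell side 0.96 [159.5 327. ] [0.8364 0.2099 0.    ]
bell side 0.9 [175.4 143.9] [0.3152 0.2976 0.    ]
bell side 0.8 [196.5 372.5] [ 0.8566 -0.0028  0.    ]
bell side 0.79 [158.5 310.8] [0.7936 0.2311 0.    ]
blank_c top 0.81 [190.1 172. ] [0.5284 0.2525 0.    ]
blank_c top 0.57 [162.3 215.2] [0.6157 0.1245 0.    ]
blank_c side 0.76 [163.9 222.3] [0.537 0.287 0.   ]
bin top 0.93 [189.8 175.7] [0.5295 0.2414 0.    ]
bin top 0.19 [127.3 249. ] [0.7267 0.0234 0.    ]
bin side 0.65 [167.8 226.3] [0.5414 0.262  0.    ]
corner_plate top 0.96 [153.8 218.9] [0.6422 0.1139 0.    ]
corner_plate side 0.71 [162.8 275.5] [0.6848 0.2421 0.    ]
bin_corner top 0.94 [160.3 216.5] [0.6219 0.1207 0.    ]
bin_corner side 0.83 [184.7 266.9] [0.6181 0.141  0.    ]
board top 0.96 [188.4 324.2] [ 0.5411 -0.2078  0.    ]
board side 0.86 [281.1 296.9] [ 0.5441 -0.2128  0.    ]
done_a_c top 0.18 [163.3 216.6] [0.6127 0.1202 0.    ]
done_a_c side 0.72 [184.5 266.3] [0.617  0.1424 0.    ]
done_a_c side 0.68 [232.8 250.5] [ 0.5078 -0.0365  0.    ]
oil_c top 0.64 [126.2 252. ] [0.7304 0.0142 0.    ]
oil_c side 0.9 [186.7 322. ] [0.7539 0.0827 0.    ]
1.0 [0.2818 0.5579 0.2923] [0.     0.2318 0.9728 0.    ] 0.08695942108493533
```

```bash
python3 - <<'E'
import cv2
a=cv2.imread("pics/top0.png")[60:300,120:400];b=cv2.imread("pics/side0.png")[120:320,130:410]
cv2.imwrite("pics/a.png",cv2.resize(a,None,fx=2.5,fy=2.5,interpolation=2)[:600,:800]);cv2.imwrite("pics/b.png",cv2.resize(b,None,fx=2.8,fy=2.8,interpolation=2))
E
```

```text
(no output)
```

View pics/a.png

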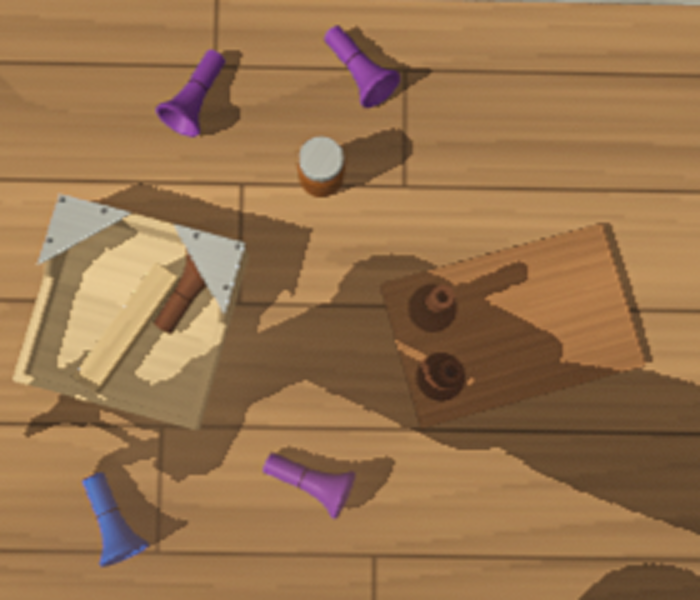

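View pics/b.png

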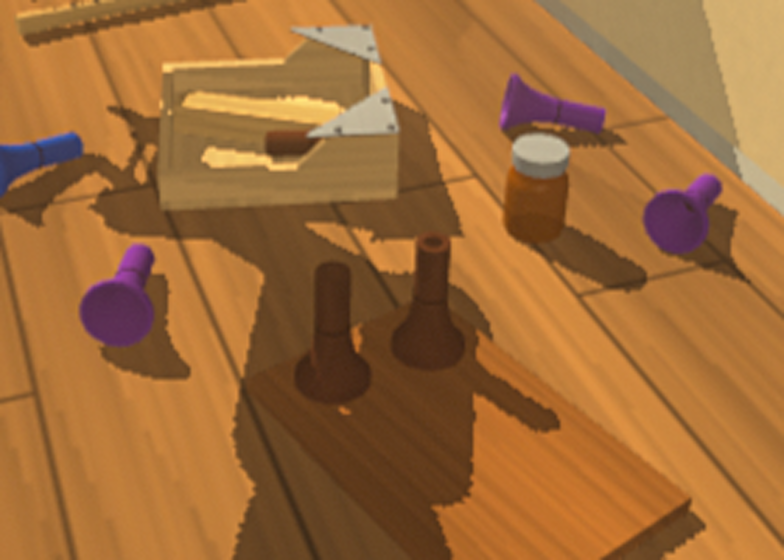

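The top view shows the bin with its jammed-bell plate corner at crop (243,243) and the dark neck end near (167,328). The blank runs from (168,270) to (88,378), and the board corners are at (380,290), (605,224), (652,360) and (420,427). The side view agrees: jar beyond the board, finished bells on the board's bin-side part, blue and purple decoys elsewhere.

```bash
python3 - <<'E'
from h import *
from scipy.optimize import least_squares
np.set_printoptions(precision=4,suppress=True)
p=viewer.grab_frame("top");q=viewer.grab_frame("side")
c=lambda u,v:(60+v/2.5,120+u/2.5)
s=lambda u,v:(120+v/2.8,130+u/2.8)
# bin fit: local points
L=[((.11,-.11,.074),p,c(243,243)),((.11,.11,.074),p,c(62,196)),((-.11,-.11,.038),p,c(197,430)),((-.11,.11,.038),p,c(15,380)),
((.11,-.11,.074),q,s(398,132)),((-.11,-.11,.038),q,s(160,178)),((.11,.11,.074),q,s(374,26)),((-.11,.11,.038),q,s(163,66)),((.025,-.11,.074),q,s(306,136)),((.025,-.11,.074),p,c(221,312))]
B=[((-.09,.14,.015),p,c(420,427)),((.09,.14,.015),p,c(380,290)),((.09,-.14,.015),p,c(605,224)),((-.09,-.14,.015),p,c(652,360)),((.09,-.14,.015),q,s(690,500))]
def fit(L,x0):
    def W(x,l): 
        C,S=np.cos(x[2]),np.sin(x[2]); return (x[0]+C*l[0]-S*l[1],x[1]+S*l[0]+C*l[1],l[2])
    f=lambda x:np.concatenate([proj(k,W(x,l))-np.array([rc[1],rc[0]]) for l,k,rc in L])
    r=least_squares(f,x0,loss="soft_l1");print(r.x,np.degrees(r.x[2]),"res",f(r.x).round(1));return r.x
b=fit(L,[.53,.25,-.25]); fit(B,[.54,-.21,.25])
C,S=np.cos(b[2]),np.sin(b[2]);R=np.array([[C,-S],[S,C]])
tob=lambda X:R.T@(np.array(X)[:2]-b[:2])
for n,u,v,z in[("blank back l",160,263,.042),("blank back r",180,273,.042),("blank front l",80,368,.042),("blank front r",98,383,.042),("neck l",157,325,.03),("neck r",176,332,.03)]:
    X=onz(p,c(u,v),z);print(n,X[:2],"bin",tob(X))
for k,z in(("done_a_c",.065),("oil_c",.0425),("bell_c",.065)):
    for nm,P in(("t",p),("s",q)):
        for r in nets.spot_in(P,k)[:9]: print(k,nm,round(r["conf"],2),np.round(r["box"]))
for P,rc in((p,c(436,300)),(p,c(442,370))): print(onz(P,rc,.115))
print("jar",onz(p,c(321,158),.085))
E
```

```text
[ 0.5387  0.2424 -0.2463] -14.11076696411446 res [ 1.4 -0.5 -0.2 -1.4  0.3 -0.6 -0.  -0.3  0.2 -0.5 -1.2 -0.7 -1.5 -0.4
 -0.5 -0.8 -0.3 -0.4  2.1  0.3]
[ 0.5342 -0.2099  0.29  ] 16.613718187676408 res [ 1.5  1.1  0.7 -2.  -0.7 -0.3 -1.4  2.4  0.3 -0.3]
blank back l [0.5978 0.212 ] bin [ 0.0647 -0.0151]
blank back r [0.5863 0.1882] bin [ 0.0593 -0.0409]
blank front l [0.473  0.3002] bin [-0.0779  0.0401]
blank front r [0.456  0.2787] bin [-0.0891  0.0151]
neck l [0.5259 0.215 ] bin [-0.0058 -0.0297]
neck r [0.518  0.1924] bin [-0.0079 -0.0535]
done_a_c t 0.54 [287. 199. 306. 221.]
done_a_c s 0.71 [234. 211. 262. 267.]
done_a_c s 0.37 [222. 162. 246. 179.]
oil_c t 0.87 [239. 114. 257. 136.]
oil_c s 0.64 [309. 170. 335. 205.]
bell_c t 0.96 [183.  82. 208. 114.]
bell_c t 0.91 [248.  72. 281. 101.]
bell_c t 0.84 [154. 249. 178. 286.]
bell_c t 0.81 [223. 242. 264. 267.]
bell_c t 0.79 [182. 166. 203. 193.]
bell_c s 0.97 [358. 181. 388. 211.]
bell_c s 0.95 [160. 207. 186. 245.]
bell_c s 0.72 [225. 165. 243. 177.]
bell_c s 0.61 [308. 146. 348. 168.]
bell_c s 0.59 [121. 171. 158. 191.]
[ 0.5491 -0.104   0.115 ]
[ 0.4722 -0.1108  0.115 ]
jar [0.7152 0.0251 0.085 ]
```

>>> jog_arm --series '[{"rotation": [0,0,0],"linear": [-34,-16.5,9],"claw": -0.38},{"rotation": [0,0,0],"linear": [-34,-16.5,9],"claw": -0.38},{"rotation": [0,0,0],"linear": [-34,-16.5,9],"claw": -0.38},{"rotation": [0,0,0],"linear": [-34,-16.5,9],"claw": -0.38},{"rotation": [0,0,0],"linear": [-34,-16.5,9],"claw": -0.38},{"rotation": [0,0,0],"linear": [-34,-16.5,9],"claw": -0.38},{"rotation": [0,0,0],"linear": [-34,-16.5,9],"claw": -0.38},{"rotation": [0,0,0],"linear": [-34,-16.5,9],"claw": -0.38},{"rotation": [0,0,0],"linear": [-34,-16.5,9],"claw": -0.38},{"rotation": [0,0,0.125],"linear": [-34,-16.5,9],"claw": -0.38}]' --squeeze 20

```text
time_s: 2.23
tool_pos: [0.5118, 0.2556, 0.2021]
orientation: [0.0, 0.292, 0.957, 0.0]
wrist_force: [0.4, 0.4, 0.3]
gripper_width: 0.0604
gripper_force: 0.0
```

>>> jog_arm --series '[{"rotation": [0,0,0],"linear": [0,0,30],"claw": -0.38},{"rotation": [0,0,0],"linear": [0,0,30],"claw": -0.38},{"rotation": [0,0,0],"linear": [0,0,30],"claw": -0.38},{"rotation": [0,0,0],"linear": [0,0,20],"claw": -0.38},{"rotation": [0,0,0],"linear": [0,0,8],"claw": -0.38},{"rotation": [0,0,0],"linear": [0,0,0],"claw": 0.4},{"rotation": [0,0,0],"linear": [0,0,0],"claw": 0.4},{"rotation": [0,0,0],"linear": [0,0,0],"claw": 0.4},{"rotation": [0,0,0],"linear": [0,0,0],"claw": 0.4},{"rotation": [0,0,0],"linear": [0,0,0],"claw": 0.4}]' --squeeze 20

```text
time_s: 3.07
tool_pos: [0.5118, 0.2577, 0.0858]
orientation: [0.001, 0.292, 0.956, 0.001]
wrist_force: [-0.5, -0.5, -0.3]
gripper_width: 0.0345
gripper_force: 0.0
```

>>> jog_arm --series '[{"rotation": [0,0,0],"linear": [0,0,0],"claw": 0.4},{"rotation": [0,0,0],"linear": [0,0,0],"claw": 0.4},{"rotation": [0,0,0],"linear": [0,0,-4],"claw": 0.4},{"rotation": [0,0,0],"linear": [3.2,12.5,0],"claw": 0.4},{"rotation": [0,0,0],"linear": [3.2,12.5,0],"claw": 0.4},{"rotation": [0,0,0],"linear": [3.2,12.5,0],"claw": 0.4},{"rotation": [0,0,0],"linear": [3.2,12.5,0],"claw": 0.4},{"rotation": [0,0,-0.115],"linear": [0,0,0],"claw": 0.4},{"rotation": [0,0,-0.115],"linear": [0,0,0],"claw": 0.4},{"rotation": [0,0,-0.115],"linear": [0,0,0],"claw": 0.4}]' --squeeze 20

```text
time_s: 3.9
tool_pos: [0.5276, 0.3059, 0.0877]
orientation: [-0.001, 0.121, 0.993, -0.0]
wrist_force: [-0.0, -0.3, -1.3]
gripper_width: 0.0319
gripper_force: 20.0
```

```bash
python3 - <<'E'
from h import *
p=viewer.grab_frame("top");cv2.imwrite("pics/c.png",cv2.resize(p["color"][110:250,110:290],None,fx=4,fy=4,interpolation=2))
s=sensors.get_obs();print(s["tool_pos"],s["gripper_width"],s["gripper_force"],s["qpos"])
E
```

```text
[0.52762506 0.30574162 0.08768217] 0.03180607728088166 19.976601521484554 [ 3.95992142e-01  4.08604380e-01  1.70589030e+00 -1.53619300e-04
  1.02867336e+00 -9.39672195e-01]
```

View pics/c.png

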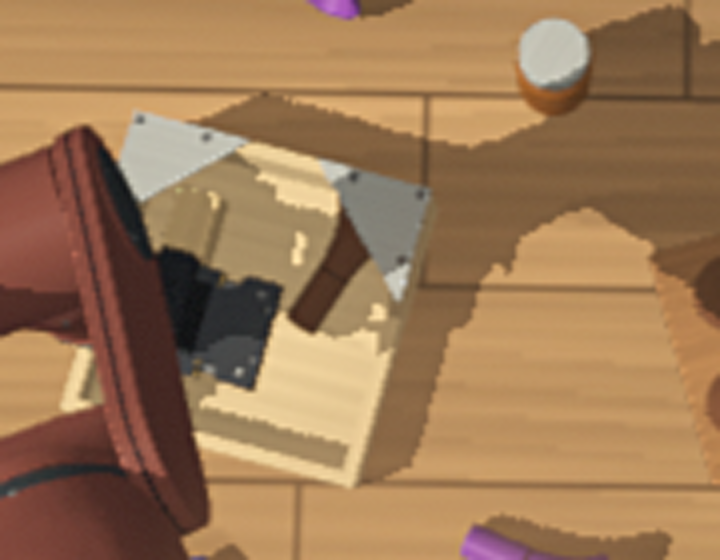

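The blank is held and lies along the bin's +y wall, its back end at crop (195,200). The bell has not moved, with its neck end at (305,323).

>>> jog_arm --series '[{"rotation": [0,0,0],"linear": [0,0,1.5],"claw": 0.4},{"rotation": [0,0,0],"linear": [0,0,0],"claw": 0.12},{"rotation": [0,0,0],"linear": [0,0,0],"claw": 0.12},{"rotation": [0,0,0],"linear": [0,0,-10],"claw": 0.12},{"rotation": [0,0,0],"linear": [0,0,-25],"claw": 0.12},{"rotation": [0,0,0],"linear": [0,0,-25],"claw": -0.15},{"rotation": [0,0,0.118],"linear": [0,0,-10],"claw": -0.15},{"rotation": [0,0,0.118],"linear": [0,0,0],"claw": -0.15},{"rotation": [0,0,0.117],"linear": [0,0,0],"claw": -0.15},{"rotation": [0,0,0],"linear": [0,0,0],"claw": -0.15}]'

```text
time_s: 4.78
tool_pos: [0.5287, 0.3061, 0.1584]
orientation: [0.001, 0.298, 0.954, 0.001]
wrist_force: [0.3, 0.1, -0.9]
gripper_width: 0.0495
gripper_force: 0.0
```

```bash
python3 - <<'E'
from h import *
from scipy.spatial.transform import Rotation as Ro
p=viewer.grab_frame("top")
X=onz(p,(110+323/4,110+305/4),.032);print("neck end",X)
s=sensors.get_obs();w,x,y,z=s["orientation"];R=Ro.from_quat([x,y,z,w]).as_matrix()
print(s["tool_pos"],R.round(3).tolist(),s["gripper_width"])
print(R.T@(np.array([.5368,.196,.084])-s["tool_pos"])*1000)
E
```

```text
neck end [0.52361412 0.20448459 0.032     ]
[0.52853051 0.30595165 0.15787394] [[-0.826, 0.564, 0.001], [0.564, 0.826, 0.0], [-0.001, 0.001, -1.0]] 0.04955236593775811
[-68.82151952 -86.18488761  73.83002837]
```

>>> jog_arm --series '[{"rotation": [0,0,0],"linear": [-17.2,-21.5,0],"claw": -0.15},{"rotation": [0,0,0],"linear": [-17.2,-21.5,0],"claw": -0.15},{"rotation": [0,0,0],"linear": [-17.2,-21.5,0],"claw": -0.15},{"rotation": [0,0,0],"linear": [-17.2,-21.5,0],"claw": -0.15},{"rotation": [0,0,0],"linear": [0,0,20],"claw": -0.15},{"rotation": [0,0,0],"linear": [0,0,20],"claw": -0.15},{"rotation": [0,0,0],"linear": [0,0,16],"claw": -0.15},{"rotation": [0,0,0],"linear": [0,0,12],"claw": -0.15},{"rotation": [0,0,0],"linear": [0,0,6],"claw": -0.15},{"rotation": [0,0,0],"linear": [0,0,0],"claw": -0.15}]'

```text
time_s: 5.67
tool_pos: [0.5354, 0.1959, 0.0813]
orientation: [-0.001, 0.295, 0.955, -0.001]
wrist_force: [-0.5, -0.7, -0.2]
gripper_width: 0.0499
gripper_force: 0.0
```

```bash
python3 - <<'E'
from h import *
p=viewer.grab_frame("side");a=p["color"][120:200,170:290]
t=viewer.grab_frame("top")["color"][130:220,130:250]
cv2.imwrite("pics/d.png",np.vstack([cv2.resize(k,(480,320),interpolation=2)[:290] for k in(a,t)]))
E
```

```text
(no output)
```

View pics/d.png

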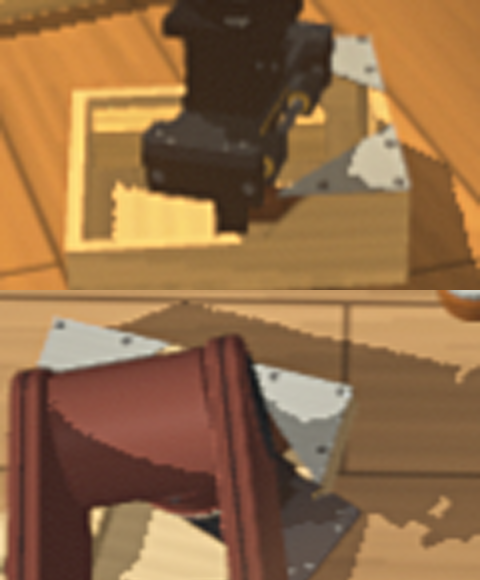

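The side view shows the near finger at (235,215) down between the neck and the -y wall, and the gripper body clear of the plate.

>>> jog_arm --series '[{"rotation": [0,0,0],"linear": [0,0,-1],"claw": 0.6},{"rotation": [0,0,0],"linear": [0,0,0],"claw": 0.6},{"rotation": [0,0,0],"linear": [0,0,0],"claw": 0.6},{"rotation": [0,0,0],"linear": [0,0,0],"claw": 0.6},{"rotation": [0,0,0],"linear": [0,0,0],"claw": 0.6},{"rotation": [0,0,0],"linear": [0,0,0],"claw": 0.6},{"rotation": [0,0,0],"linear": [0,0,0],"claw": 0.6},{"rotation": [0,0,0],"linear": [3,0,0],"claw": 0.6},{"rotation": [0,0,0],"linear": [5,0,0],"claw": 0.6},{"rotation": [0,0,0],"linear": [5,0,0],"claw": 0.6}]' --squeeze 15

```text
time_s: 6.6
tool_pos: [0.5257, 0.2034, 0.084]
orientation: [0.0, 0.296, 0.955, 0.0]
wrist_force: [1.1, -1.1, 2.3]
gripper_width: 0.0255
gripper_force: 14.8
```

>>> jog_arm --series '[{"rotation": [0,0,0],"linear": [7,0,0],"claw": 0.6},{"rotation": [0,0,0],"linear": [7,0,0],"claw": 0.6},{"rotation": [0,0,0],"linear": [7,0,0],"claw": 0.6},{"rotation": [0,0,0],"linear": [7,0,0],"claw": 0.6},{"rotation": [0,0,0],"linear": [7,0,0],"claw": 0.6},{"rotation": [0,0,0],"linear": [7,0,0],"claw": 0.6},{"rotation": [0,0,0],"linear": [7,0,0],"claw": 0.6},{"rotation": [0,0,0],"linear": [7,0,0],"claw": 0.6},{"rotation": [0,0,0],"linear": [3,0,0],"claw": 0.6},{"rotation": [0,0,0],"linear": [0,0,0],"claw": 0.6}]'

```text
time_s: 7.43
tool_pos: [0.4758, 0.2377, 0.0839]
orientation: [-0.001, 0.296, 0.955, 0.0]
wrist_force: [-1.6, 2.2, 7.1]
gripper_width: 0.0255
gripper_force: 14.8
```

```bash
python3 - <<'E'
from h import *
p=viewer.grab_frame("side");a=p["color"][120:200,170:290]
t=viewer.grab_frame("top")["color"][130:220,130:250]
cv2.imwrite("pics/e.png",np.vstack([cv2.resize(k,(480,320),interpolation=2)[:290] for k in(a,t)]))
E
```

```text
(no output)
```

View pics/e.png

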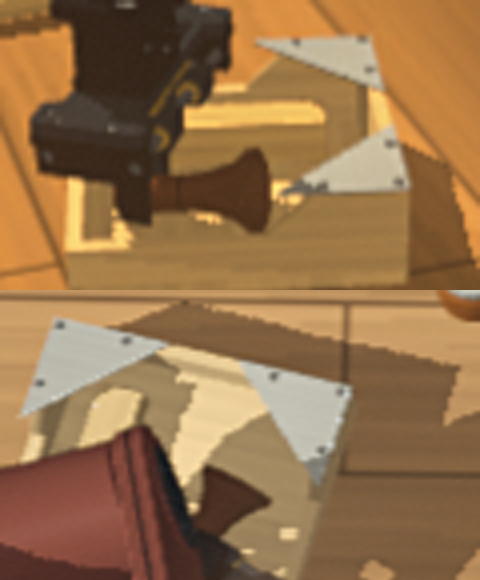

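The bell is drawn clear: its rim, at (255,190) in the side view, is well in front of the plate, and the neck is firmly in the grip. Next I lift it.

>>> jog_arm --series '[{"rotation": [0,0,0],"linear": [0,0,-10],"claw": 0.6},{"rotation": [0,0,0],"linear": [0,0,-20],"claw": 0.6},{"rotation": [0,0,0],"linear": [0,0,-29],"claw": 0.6},{"rotation": [0,0,0],"linear": [0,0,-29],"claw": 0.6},{"rotation": [0,0,0],"linear": [0,0,-29],"claw": 0.6},{"rotation": [0,0,0],"linear": [0,0,-29],"claw": 0.6},{"rotation": [0,0,0],"linear": [0,0,-29],"claw": 0.6},{"rotation": [0,0,0],"linear": [0,0,-29],"claw": 0.6},{"rotation": [0,0,0],"linear": [0,0,-29],"claw": 0.6},{"rotation": [0,0,0],"linear": [0,0,-29],"claw": 0.6}]'

```text
time_s: 8.37
tool_pos: [0.4755, 0.2368, 0.3463]
orientation: [-0.001, 0.296, 0.955, -0.001]
wrist_force: [-0.2, 0.7, -0.9]
gripper_width: 0.0256
gripper_force: 14.8
```

```bash
python3 - <<'E'
from h import *
p=viewer.grab_frame("side");a=p["color"]
cv2.imwrite("pics/f.png",cv2.resize(a[0:220,120:380],None,fx=2,fy=2))
print(sensors.get_obs()["qpos"])
E
```

```text
[ 3.13245425e-01 -3.90977260e-02  1.68989079e+00  4.75886205e-04
  1.48384855e+00 -6.57059972e-01]
```

View pics/f.png

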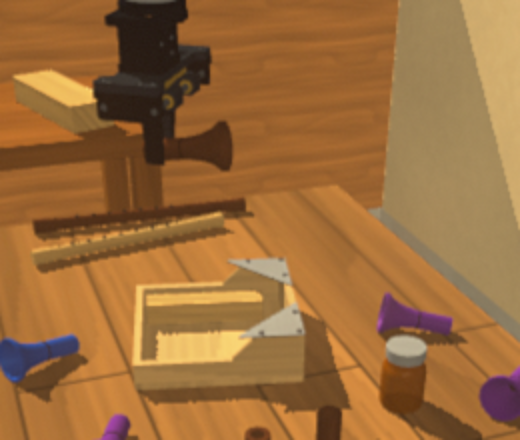

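>>> jog_arm --series '[{"rotation": [0,0,0],"linear": [-15,-17,0],"claw": 0.6},{"rotation": [0,0,0],"linear": [-25.5,-28.4,0],"claw": 0.6},{"rotation": [0,0,0],"linear": [-25.5,-28.4,0],"claw": 0.6},{"rotation": [0,0,0],"linear": [-25.5,-28.4,0],"claw": 0.6},{"rotation": [0,0,0],"linear": [-25.5,-28.4,0],"claw": 0.6},{"rotation": [0,0,0],"linear": [-25.5,-28.4,0],"claw": 0.6},{"rotation": [0,0,0],"linear": [-25.5,-28.4,0],"claw": 0.6},{"rotation": [0,0,0],"linear": [-25.5,-28.4,0],"claw": 0.6},{"rotation": [0,0,0],"linear": [-25.5,-28.4,0],"claw": 0.6},{"rotation": [0,0,0],"linear": [-25.5,-28.4,0],"claw": 0.6}]'

```text
time_s: 9.25
tool_pos: [0.5236, -0.1275, 0.3448]
orientation: [-0.001, 0.296, 0.955, 0.0]
wrist_force: [0.9, -0.3, -0.9]
gripper_width: 0.0259
gripper_force: 14.8
```

>>> jog_arm --series '[{"rotation": [0,0,0],"linear": [-25.5,-28.4,0],"claw": 0.6},{"rotation": [0,0,0],"linear": [-25.5,-28.4,0],"claw": 0.6},{"rotation": [0,0,0],"linear": [-25.5,-28.4,0],"claw": 0.6},{"rotation": [0,0,0],"linear": [-25.5,-28.4,0],"claw": 0.6},{"rotation": [0,0,0.12],"linear": [-10,-11,0],"claw": 0.6},{"rotation": [0,0,0.12],"linear": [0,0,0],"claw": 0.6},{"rotation": [0,0,0.12],"linear": [0,0,0],"claw": 0.6},{"rotation": [0,0,0.12],"linear": [0,0,0],"claw": 0.6},{"rotation": [0,0,0.12],"linear": [0,0,0],"claw": 0.6},{"rotation": [0,0,0.12],"linear": [0,0,0],"claw": 0.6}]'

```text
time_s: 10.08
tool_pos: [0.5458, -0.2916, 0.3444]
orientation: [-0.002, 0.616, 0.788, 0.0]
wrist_force: [-0.7, -0.7, 0.0]
gripper_width: 0.0253
gripper_force: 14.8
```

>>> jog_arm --series '[{"rotation": [0,0,0.12],"linear": [0,0,0],"claw": 0.6},{"rotation": [0,0,0.12],"linear": [0,0,0],"claw": 0.6},{"rotation": [0,0,0.12],"linear": [0,0,0],"claw": 0.6},{"rotation": [0,0,0.12],"linear": [0,0,0],"claw": 0.6},{"rotation": [0,0,0.12],"linear": [0,0,0],"claw": 0.6},{"rotation": [0,0,0.12],"linear": [0,0,0],"claw": 0.6},{"rotation": [0,0.1,0],"linear": [0,0,0],"claw": 0.6},{"rotation": [0,0.1,0],"linear": [0,0,0],"claw": 0.6},{"rotation": [0,0.1,0],"linear": [0,0,0],"claw": 0.6},{"rotation": [0,0.1,0],"linear": [0,0,0],"claw": 0.6}]'

```text
time_s: 10.92
tool_pos: [0.5464, -0.2914, 0.3456]
orientation: [-0.106, 0.835, 0.513, 0.171]
wrist_force: [-0.6, 0.3, -0.9]
gripper_width: 0.0251
gripper_force: 14.8
```

```bash
cat > st.py <<'E'
from h import *
from scipy.spatial.transform import Rotation as Ro
s=sensors.get_obs();w,x,y,z=s["orientation"];R=Ro.from_quat([x,y,z,w]).as_matrix()
print(s["time_s"],s["tool_pos"],R.round(3).tolist(),s["gripper_width"],np.round(s["qpos"],3),"gp",s["tool_pos"]+R[:,2]*.051)
E
python3 st.py
```

```text
10.9167 [ 0.54635229 -0.29141005  0.34562046] [[0.416, 0.892, 0.178], [0.819, -0.452, 0.352], [0.395, -0.001, -0.919]] 0.025133439380454363 [-0.786  0.216  1.473  0.384  1.585 -0.337] gp [ 0.55541444 -0.27344178  0.29875876]
```

>>> jog_arm --series '[{"rotation": [0,0.11,0],"linear": [0,0,0],"claw": 0.6},{"rotation": [0,0.11,0],"linear": [0,0,0],"claw": 0.6},{"rotation": [0,0.11,0],"linear": [0,0,0],"claw": 0.6},{"rotation": [0,0.11,0],"linear": [0,0,0],"claw": 0.6},{"rotation": [0,0.11,0],"linear": [0,0,0],"claw": 0.6},{"rotation": [0,0.11,0],"linear": [0,0,0],"claw": 0.6},{"rotation": [0,0.11,0],"linear": [0,0,0],"claw": 0.6},{"rotation": [0,0.11,0],"linear": [0,0,0],"claw": 0.6},{"rotation": [0,0.11,0],"linear": [0,0,0],"claw": 0.6},{"rotation": [0,0.11,0],"linear": [0,0,0],"claw": 0.6}]'

```text
time_s: 11.75
tool_pos: [0.5459, -0.2924, 0.3453]
orientation: [-0.358, 0.622, 0.381, 0.583]
wrist_force: [0.2, 0.6, -1.2]
gripper_width: 0.0256
gripper_force: 14.8
```

```bash
python3 st.py; python3 - <<'E'
from h import *
p=viewer.grab_frame("side");cv2.imwrite("pics/g.png",cv2.resize(p["color"][40:384,150:470],None,fx=1.7,fy=1.7))
E
```

```text
11.75 [ 0.54594698 -0.29240574  0.3452929 ] [[0.03, 0.891, 0.452], [0.057, -0.453, 0.89], [0.998, -0.001, -0.065]] 0.025555709205686776 [-1.018  0.551  1.499  1.235  2.017 -0.572] gp [ 0.56900033 -0.24703291  0.34199905]
```

View pics/g.png

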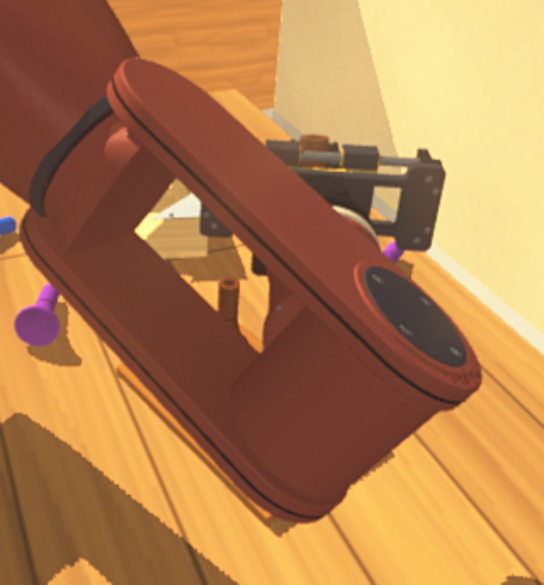

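The wrist link blocks the side view. The neck end shows just above the gripper at (315,145), and the wrist housing reaches down to about (310,520). I'll check how high its underside is and look at the bell from the top.

```bash
python3 - <<'E'
from h import *
p=viewer.grab_frame("side")
s=sensors.get_obs();t=np.array(s["tool_pos"]);zt=np.array([.452,.89,-.065])
for d in(0,.05,.1,.15,.2):
    c=t-zt*d
    print(d,c.round(3),[(dz,proj(p,c+[0,0,dz]).round()) for dz in(0,-.06,-.1)])
t=viewer.grab_frame("top");cv2.imwrite("pics/h.png",cv2.resize(t["color"][150:330,230:430],None,fx=3,fy=3,interpolation=2))
X=[.569,-.247,.342]
print(proj(t,X),[proj(t,[X[0],X[1],z]).round(1) for z in(.357,.257)])
E
```

```text
0 [ 0.546 -0.292  0.341] [(0, array([335., 149.])), (-0.06, array([330., 184.])), (-0.1, array([328., 205.]))]
0.05 [ 0.523 -0.336  0.345] [(0, array([336., 164.])), (-0.06, array([332., 200.])), (-0.1, array([329., 222.]))]
0.1 [ 0.5   -0.381  0.348] [(0, array([338., 182.])), (-0.06, array([333., 219.])), (-0.1, array([330., 242.]))]
0.15 [ 0.478 -0.425  0.351] [(0, array([340., 202.])), (-0.06, array([334., 242.])), (-0.1, array([331., 266.]))]
0.2 [ 0.455 -0.47   0.354] [(0, array([342., 226.])), (-0.06, array([336., 268.])), (-0.1, array([332., 293.]))]
[371.66122068 157.71394545] [array([373.8, 156.4]), array([360.7, 164.6])]
```

View pics/h.png

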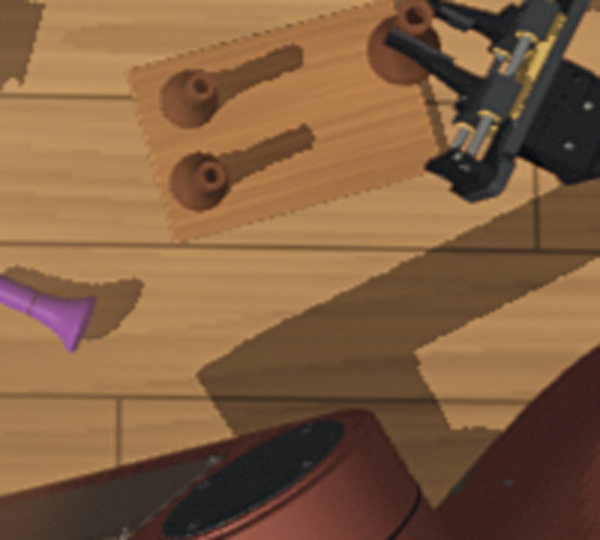

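From the top, the neck end is at (414,14) and the rim centre at (403,48), so the bell leans about 14° and has not slipped in the grip. A level tool would put the wrist too near the bench. I'll pitch the tool 20° nose-down, which leans the bell about 30°, within its self-righting range, and lower it.

>>> jog_arm --series '[{"rotation": [0,-0.095,0],"linear": [0,0,0],"claw": 0.6},{"rotation": [0,-0.095,0],"linear": [0,0,0],"claw": 0.6},{"rotation": [0,-0.095,0],"linear": [0,0,0],"claw": 0.6},{"rotation": [0,0,0],"linear": [-19,0,7],"claw": 0.6},{"rotation": [0,0,0],"linear": [-19,0,7],"claw": 0.6},{"rotation": [0,0,0],"linear": [-19,0,7],"claw": 0.6},{"rotation": [0,0,0],"linear": [-19,0,7],"claw": 0.6},{"rotation": [0,0,0],"linear": [-19,0,7],"claw": 0.6},{"rotation": [0,0,0],"linear": [-19,0,7],"claw": 0.6},{"rotation": [0,0,0],"linear": [0,0,0],"claw": 0.6}]'

```text
time_s: 12.73
tool_pos: [0.5456, -0.2915, 0.2212]
orientation: [-0.3, 0.701, 0.429, 0.485]
wrist_force: [0.1, 0.7, -1.7]
gripper_width: 0.0255
gripper_force: 14.8
```

```bash
python3 st.py; python3 - <<'E'
from h import *
p=viewer.grab_frame("side");t=viewer.grab_frame("top")
cv2.imwrite("pics/i.png",np.hstack([cv2.resize(p["color"][100:384,150:440],(400,392)),cv2.resize(t["color"][140:270,260:390],(392,392),interpolation=2)]))
for k in range(1):
    print([ (proj(t,[.549+.453*.055,-.286+.89*.055,z])-[260,140])*3.015 for z in(.17,)])
E
```

```text
12.7333 [ 0.54557736 -0.29150484  0.22121591] [[0.162, 0.892, 0.422], [0.311, -0.452, 0.836], [0.936, -0.004, -0.351]] 0.025463783931682672 [-0.996  0.601  1.526  0.976  1.789 -0.716] gp [ 0.5670846  -0.24885994  0.20333152]
[array([264.11061106,  86.05338295])]
```

View pics/i.png

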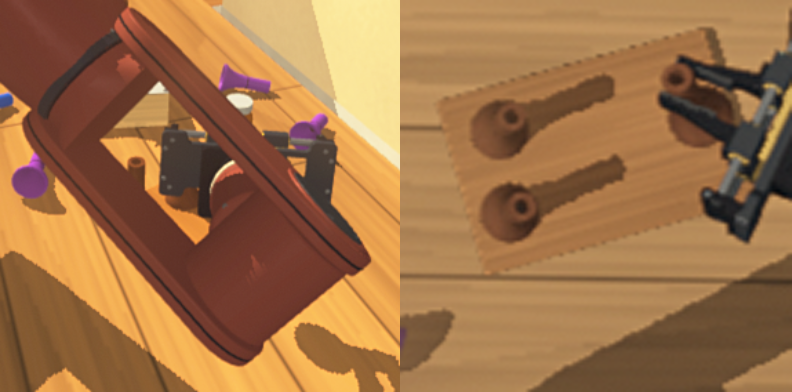

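The top view shows the bell leaning in the grip over the free part of the board, rim at (700,115), finished bells untouched. In the side view the wrist stays well above the bench. I'll lower to just above contact.

>>> jog_arm --series '[{"rotation": [0,0,0],"linear": [-14,0,5.2],"claw": 0.6},{"rotation": [0,0,0],"linear": [-14,0,5.2],"claw": 0.6},{"rotation": [0,0,0],"linear": [-14,0,5.2],"claw": 0.6},{"rotation": [0,0,0],"linear": [-14,0,5.2],"claw": 0.6},{"rotation": [0,0,0],"linear": [-11,0,4],"claw": 0.6},{"rotation": [0,0,0],"linear": [-8,0,3],"claw": 0.6},{"rotation": [0,0,0],"linear": [-5,0,2],"claw": 0.6},{"rotation": [0,0,0],"linear": [0,0,0],"claw": 0.6},{"rotation": [0,0,0],"linear": [0,0,0],"claw": 0.6},{"rotation": [0,0,0],"linear": [0,0,0],"claw": 0.6}]'

```text
time_s: 13.67
tool_pos: [0.5466, -0.293, 0.1395]
orientation: [-0.298, 0.7, 0.43, 0.487]
wrist_force: [-0.6, -0.2, -0.7]
gripper_width: 0.0255
gripper_force: 14.8
```

```bash
python3 st.py
```

```text
13.6667 [ 0.54662384 -0.29297487  0.13950737] [[0.157, 0.892, 0.425], [0.311, -0.453, 0.836], [0.937, 0.001, -0.349]] 0.025495826786680928 [-0.997  0.734  1.51   0.961  1.723 -0.818] gp [ 0.56828782 -0.25036347  0.12173265]
```

>>> jog_arm --series '[{"rotation": [0,0,0],"linear": [-2.8,0,1],"claw": 0.6},{"rotation": [0,0,0],"linear": [-2.8,0,1],"claw": 0.6},{"rotation": [0,0,0],"linear": [-2.8,0,1],"claw": 0.6},{"rotation": [0,0,0],"linear": [-2.8,0,1],"claw": 0.6},{"rotation": [0,0,0],"linear": [-1.9,0,0.7],"claw": 0.6},{"rotation": [0,0,0],"linear": [0,0,0],"claw": 0.6},{"rotation": [0,0,0],"linear": [0,0,0],"claw": 0.6},{"rotation": [0,0,0],"linear": [0,0,0],"claw": 0.6},{"rotation": [0,0,0],"linear": [0,0,0],"claw": 0.6},{"rotation": [0,0,0],"linear": [0,0,0],"claw": 0.6}]'

```text
time_s: 14.5
tool_pos: [0.5463, -0.2929, 0.1251]
orientation: [-0.298, 0.7, 0.43, 0.487]
wrist_force: [-0.4, 0.2, -0.7]
gripper_width: 0.0261
gripper_force: 14.8
```

>>> jog_arm --series '[{"rotation": [0,0,0],"linear": [-0.9,0,0.4],"claw": 0.6},{"rotation": [0,0,0],"linear": [-0.9,0,0.4],"claw": 0.6},{"rotation": [0,0,0],"linear": [-0.9,0,0.4],"claw": 0.6},{"rotation": [0,0,0],"linear": [-0.9,0,0.4],"claw": 0.6},{"rotation": [0,0,0],"linear": [0,0,0],"claw": 0.6},{"rotation": [0,0,0],"linear": [0,0,0],"claw": 0.6},{"rotation": [0,0,0],"linear": [0,0,0],"claw": 0.6},{"rotation": [0,0,0],"linear": [0,0,0],"claw": 0.6},{"rotation": [0,0,0],"linear": [0,0,0],"claw": 0.6},{"rotation": [0,0,0],"linear": [0,0,0],"claw": 0.6}]' --squeeze 4

```text
time_s: 15.33
tool_pos: [0.5465, -0.2926, 0.1212]
orientation: [-0.299, 0.7, 0.429, 0.487]
wrist_force: [0.0, -0.2, 1.6]
gripper_width: 0.0258
gripper_force: 4.0
```

```bash
python3 - <<'E'
from h import *
t=viewer.grab_frame("top");cv2.imwrite("pics/j_full.png",t["color"])
g=t["color"][140:210,325:380]; cv2.imwrite("pics/j.png",g)
# predicted rim-centre / neck-end pixels for several leans
n=np.array([.453,.89]);tcp=np.array(sensors.get_obs()["tool_pos"])
G=tcp+.059*np.array([.425,.836,-.349])
for a in(0,10,20,30):
    ar=np.radians(a);d=np.array([*(n*np.sin(ar)),np.cos(ar)])
    print(a,"neck",proj(t,G+d*.017).round(1),"rim",proj(t,G-d*.083).round(1))
for r in nets.spot_in(t,"bell_c")[:8]:
    if r["box"][0]>310 and r["box"][1]<220: print(np.round(r["box"],1),r["conf"])
h=cv2.cvtColor(t["color"],cv2.COLOR_BGR2HSV);
for r in range(142,196,3): print(r," ".join("%3d"%v for v in t["color"][r,334:386:2,2]))
E
```

```text
0 neck [345.2 172.6] rim [337.1 177.8]
10 neck [344.2 172.1] rim [341.5 180. ]
20 neck [343.2 171.7] rim [345.9 182. ]
30 neck [342.2 171.3] rim [350.4 183.8]
[337.6 168.6 360.7 194.3] 0.53
142 185 185 185 185 184 184 184 184 184 184 184 184 183 183 184 184 183 184 184 183 183 182 181 182 182 182
145 183 183 183 182 182 183 182 183 183 183 185 184 184 184 184 184 184 184 187 189 189 189 188 188 189 188
148 191 191 190 190 189 188 188 188 188 187 187 187 186 187 187 187 185 183 183 182 182 183 183 181 181 180
151 187 187 187 188 188 189 190 188 189 149 173 161 165 178 107 118 191 189 190 190 192 144  98 118 190 196
154 183 181 184 160 168 164 164 166 166 169 168 166 162 161 134 105 171 183 184 184 185 129  21  50  32  32
157 164 166 167 169 167 162 159 159 161 164 166 170 172 172 174 111 116 189 120 109 128  86 103 117  31  28
160 161 161 162 165 169 170 172 173 173 171 167 166 165 169 175 115 114 115 116 115 118  95 124  55  18  15
163 172 173 173 170 170 171 169 170 172 177 178 180 182 187 143 105 113 115 116 115 117 124  91 124  48  23
166 173 170 171 178 151  36  93 155 188 179 17
[... 333 characters left out ...]
  59  34  23  23 134 138 145  48 136 205  74  63  32
178 177 144  31  41  72  69  62  59  55  60  60  60 102 114 111 109 138 112  99  23 158 216 105  60  42  51
181 179 180 159  57  23  34  47  51  69  66  66  74  65 106 111 110 118 113 134 112 209 147  56  52  34  95
184 180 179 181 118 110  93  38  43  34  38  53  89  82 103 105 102 127  86  63 196 180  59  57  36  35  24
187 181 180 181 142 111 121 118 107  50  35  32  34  30  58  60  64  64  60 118 206  73  63  38  32  34  38
190 174 171 169 170 148 114 126 121 116 111  50  30  41  64  63  63  58  76 217 107  60  44  29  29  33  37
193 165 179 180 180 178 174 166 146 144 169 180  66  56  58  62  62  30 204 148  58  53  35  34  32  38  33
```

>>> jog_arm --series '[{"rotation": [0,0,0],"linear": [0,0,0],"claw": 0.6},{"rotation": [0,0,0],"linear": [-1,0,-3.7],"claw": 0.6},{"rotation": [0,0,0],"linear": [-1,0,-3.7],"claw": 0.6},{"rotation": [0,0,0],"linear": [-1,0,-3.7],"claw": 0.6},{"rotation": [0,0,0],"linear": [-1,0,-3.7],"claw": 0.6},{"rotation": [0,0,0],"linear": [-1.5,0,-3.5],"claw": 0.6},{"rotation": [0,0,0],"linear": [-1.5,0,-3.5],"claw": 0.6},{"rotation": [0,0,0],"linear": [-1.5,0,-3.5],"claw": 0.6},{"rotation": [0,0,0],"linear": [-1.5,0,-3.5],"claw": 0.6},{"rotation": [0,0,0],"linear": [0,0,0],"claw": 0.6}]' --squeeze 3

```text
time_s: 16.27
tool_pos: [0.5323, -0.3206, 0.1215]
orientation: [-0.298, 0.7, 0.429, 0.487]
wrist_force: [-0.4, 0.5, -0.5]
gripper_width: 0.0259
gripper_force: 3.0
```

```bash
python3 - <<'E'
from h import *
t=viewer.grab_frame("top")
n=np.array([.453,.89]);tcp=np.array(sensors.get_obs()["tool_pos"])
G=tcp+.059*np.array([.425,.836,-.349]);print(tcp,G)
for a in(0,10,20,30):
    ar=np.radians(a);d=np.array([*(n*np.sin(ar)),np.cos(ar)])
    print(a,"neck",proj(t,G+d*.017).round(1),"rim",proj(t,G-d*.083).round(1))
for r in nets.spot_in(t,"bell_c")[:8]:
    if r["box"][0]>310 and r["box"][1]<220: print(np.round(r["box"],1),r["conf"])
cv2.imwrite("pics/k.png",cv2.resize(t["color"][140:220,310:400],None,fx=7,fy=7,interpolation=2))
E
```

```text
[ 0.53241033 -0.32024057  0.12154089] [ 0.55748533 -0.27091657  0.10094989]
0 neck [355.3 177.8] rim [346.3 182.6]
10 neck [354.3 177.3] rim [350.7 184.8]
20 neck [353.3 176.9] rim [355.2 186.8]
30 neck [352.3 176.5] rim [359.7 188.6]
[342.1 172.1 364.8 194.7] 0.57
```

View pics/k.png

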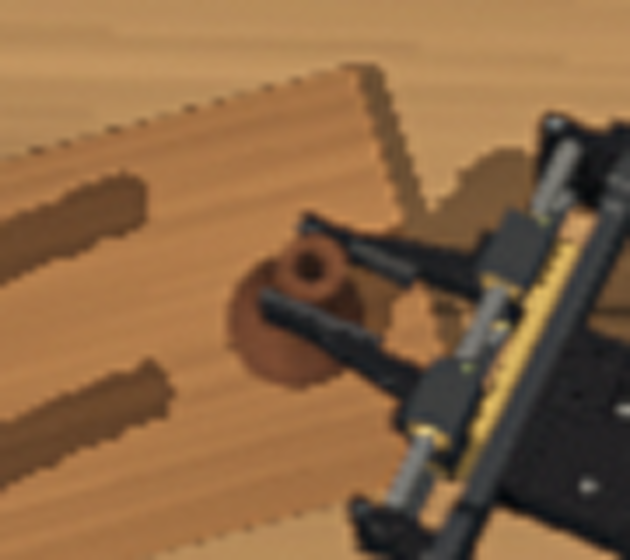

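The last view shows the bell pivoted in the light grip: neck end at (313,265), rim centre near (298,320), so about 12° of lean is left, and it sits well inside the board. I'll finish the arc and release.

>>> jog_arm --series '[{"rotation": [0,0,0],"linear": [-1.6,0,-2.8],"claw": 0.6},{"rotation": [0,0,0],"linear": [-1.6,0,-2.8],"claw": 0.6},{"rotation": [0,0,0],"linear": [-1.6,0,-2.8],"claw": 0.6},{"rotation": [0,0,0],"linear": [-1.6,0,-2.8],"claw": 0.6},{"rotation": [0,0,0],"linear": [0,0,0],"claw": 0.6},{"rotation": [0,0,0],"linear": [0,0,0],"claw": 0.36},{"rotation": [0,0,0],"linear": [0,0,0],"claw": 0.3},{"rotation": [0,0,0],"linear": [0,0,0],"claw": 0.1},{"rotation": [0,0,0],"linear": [0,0,0],"claw": -0.2},{"rotation": [0,0,0],"linear": [0,0,0],"claw": -0.2}]'

```text
time_s: 17.2
tool_pos: [0.5269, -0.331, 0.1196]
orientation: [-0.299, 0.7, 0.43, 0.487]
wrist_force: [0.2, 0.3, -0.4]
gripper_width: 0.0429
gripper_force: 0.0
```

```bash
cat > chk.py <<'E'
from h import *
t=viewer.grab_frame("top");s=sensors.get_obs();print(s["tool_pos"],s["gripper_width"],s["wrist_force"])
for k in("bell_c","done_a_c","blank_c"):
    for r in nets.tip_of(t,k)[:9]: print(k,np.round(r["location"],1),round(r["conf"],2),onz(t,r["location"],.065).round(3))
for r in nets.spot_in(t,"bell_c")[:9]: print(np.round(r["box"],1),round(r["conf"],2))
X=np.array([.547,-.285]);print([proj(t,[*X,z]).round(1) for z in(.115,.0175)])
h=t["color"].astype(int)
for r in range(166,200,2): print(r," ".join("%3d"%v for v in h[r,336:380:2,2]))
E
python3 chk.py
```

```text
[ 0.52689518 -0.33103976  0.11967145] 0.04622534916358402 [ 0.09195664 -0.39606385  0.22352836]
bell_c [187.8 355.4] 0.87 [ 0.536 -0.285  0.065]
bell_c [256.  258.1] 0.81 [ 0.339 -0.008  0.065]
bell_c [185.3 351.1] 0.79 [ 0.544 -0.273  0.065]
bell_c [279.7 169.8] 0.73 [0.27  0.237 0.065]
bell_c [268.9 161.1] 0.72 [0.299 0.262 0.065]
bell_c [251.1 240.6] 0.68 [0.352 0.041 0.065]
bell_c [107.7 190. ] 0.66 [0.764 0.196 0.065]
bell_c [ 96.5 271.7] 0.62 [ 0.803 -0.042  0.065]
bell_c [ 97.1 198.8] 0.59 [0.797 0.172 0.065]
blank_c [186.2 154. ] 0.89 [0.532 0.292 0.065]
[342.  178.4 364.7 199.3] 0.85
[224.6 243.6 263.3 267.7] 0.8
[182.3  80.6 208.5 114.5] 0.72
[155.2 250.5 177.  283.1] 0.7
[250.8  68.1 281.1 102.4] 0.63
[array([360.1, 181.8]), array([351. , 186.2])]
166 170 169 172 175 179 181 181 180 173 169 170 171 173 174 177 138 109 175 187 186 186 188
168 177 180 178 175 172 168 168 169 172 175 178 179 180 179 182 146 113 133 192 190 190 191
170 173 168 167 168 171 174 177 178 178 178 184  90 107 181 186 194 121 124 197 194 196 163
172 171 175 178 179 179 178 179 180 181 181 170  55  61
[... 532 characters left out ...]
  96  90 105 110 102  82 112 104 117 175  82  70 122 128
186 179 179 179 160 116 121 123  86  89  74  60  98 109 114 120 176 178 172 139 107 167 181
188 176 177 175 145 119 122 111  32  41  70  61  51  55  92 156 168 165 170 147 106 109 180
190 169 166 166 168 129 120 124  51  25  29  45  68  63 154 176 174 174 174 177 102 109 183
192 168 173 176 179 155 117 119 120 104  58  30  31  38  57  90 150 175 169 170 132 108 152
194 178 177 173 169 167 146 121 113 101  90  87  60  25  34  30  54 166 171 175 138 113 117
196 169 164 163 169 174 176 172 166 171 171 174 173 121  32  36  28  41 102 140 108  77  86
198 174 174 173 170 170 174 173 170 168 167 166 172 177 152  55  49  35  28  34  58  61  60
```

>>> jog_arm --series '[{"rotation": [0,0,0],"linear": [0,0,0],"claw": -0.4},{"rotation": [0,0,0],"linear": [0,0,0],"claw": -0.4},{"rotation": [0,0,0],"linear": [0,0,-5],"claw": -0.4},{"rotation": [0,0,0],"linear": [0,0,-10],"claw": -0.4},{"rotation": [0,0,0],"linear": [0,0,-15],"claw": -0.4},{"rotation": [0,0,0],"linear": [0,0,-20],"claw": -0.4},{"rotation": [0,0,0],"linear": [0,0,-25],"claw": -0.4},{"rotation": [0,0,0],"linear": [0,0,-25],"claw": -0.4},{"rotation": [0,0,0],"linear": [20,0,-10],"claw": -0.4},{"rotation": [0,0,0],"linear": [20,0,0],"claw": -0.4}]'

```text
time_s: 18.28
tool_pos: [0.4843, -0.4147, 0.1965]
orientation: [-0.297, 0.701, 0.428, 0.487]
wrist_force: [0.7, 0.2, 0.4]
gripper_width: 0.0611
gripper_force: 0.0
```

```bash
cat > fin.py <<'E'
from h import *
t=viewer.grab_frame("top");q=viewer.grab_frame("side")
for nm,p in(("t",t),("s",q)):
    for r in nets.spot_in(p,"bell_c")[:10]+nets.spot_in(p,"done_a_c")[:4]: print(nm,np.round(r["box"],1),round(r["conf"],2))
for r in nets.tip_of(t,"blank_c")[:2]: print("blank",onz(t,r["location"],.026))
X=np.array([.547,-.285]);print([proj(t,[*X,z]).round(1) for z in(.115,.0175)])
# dark-ish bell pixels in top view around placed bell: rim ellipse
h=cv2.cvtColor(t["color"],cv2.COLOR_BGR2HSV)[165:205,330:380]
for r in range(168,200,2): print(r," ".join("%3d"%v for v in t["color"][r,336:380:2,2]))
a=cv2.imread("pics/top0.png")
for (x0,y0,x1,y1) in((282,170,306,192),(285,196,306,222),(236,112,260,138)):
    print("shift",cv2.matchTemplate(t["color"][y0-6:y1+6,x0-6:x1+6],a[y0:y1,x0:x1],5).argmax() if 0 else cv2.minMaxLoc(cv2.matchTemplate(t["color"][y0-6:y1+6,x0-6:x1+6],a[y0:y1,x0:x1],5))[1::2])
E
python3 fin.py
```

```text
t [153.1 250.8 178.8 285.3] 0.97
t [340.6 179.9 366.9 200.2] 0.87
t [178.7  82.3 207.  115.6] 0.86
t [247.4  68.2 280.5 103.8] 0.84
t [223.5 241.3 263.3 267.2] 0.62
t [287.3 200.5 305.  219.4] 0.6
t [287.8 198.7 304.7 219.4] 0.73
s [356.2 182.2 387.1 212. ] 0.79
s [307.6 146.8 348.  169.7] 0.65
s [316.2 259.  328.2 269.7] 0.57
s [279.1 200.  294.  225.2] 0.28
blank [0.53651509 0.30148959 0.026     ]
[array([360.1, 181.8]), array([351. , 186.2])]
168 174 176 175 171 168 165 165 164 168 171 173 173 173 174 178 143 109 130 188 186 186 188
170 169 165 164 164 167 170 174 175 174 175 176 177 178 176 177 186 116 120 193 190 193 159
172 167 170 174 175 175 174 175 177 177 176 176 176 177 179 180 180 125 111 176 191 135 112
174 175 173 174 175 177 176 175 174 176 178 180 180 177 173 175 179 139 109 108 108 109 109
176 174 174 174 173 172 175 178 182 157 129 148 180 181 181 128 125 105 112 111 110 112 109
178 170 171 173 177 178 154  92  73  63  53  58 101 110 110 106 104 105 105 109 109 107 106
180 176 173 172 175 158  97  88  79  63  58  82 112  64  92 113 107 106 102 105 102 107 156
182 17
[... 226 characters left out ...]
 95 105 111 116 172 174 169 136 102 164 177
188 173 173 172 140 116 117 121 116 106  85  79  64  56  89 153 163 162 166 143 103 107 176
190 166 163 163 164 125 117 119 116 104  90  73  57  56 148 169 168 169 171 174 100 108 177
192 164 169 173 176 151 114 116 116 103  89  78  66 102 174 172 170 169 166 166 128 104 166
194 175 174 170 165 164 142 117 109  97  84  86 149 173 168 165 163 162 162 169 134 105 169
196 165 159 161 165 171 171 168 162 168 166 171 166 163 162 165 168 169 166 160 166  98 108
198 169 170 169 166 167 170 170 168 164 163 163 167 169 168 161 158 159 159 158 159 117 101
shift (0.6365338563919067, (6, 6))
shift (0.8064569234848022, (6, 6))
shift (0.9997490048408508, (6, 6))
```

```bash
python3 -c "
from station import job
print(job.finish_job())"
```

```text
the job is handed in; nothing more can be done
None
```

The job is handed in at about 18 s of the 53 s: the bell stands on its rim on the board and the blank lies in the bin. In the last pictures the finished bells and oil jar had not moved; the hand-in call gave no verdict.

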